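# Close up the column storage case

## Task

Two chromatography columns lie in the open storage case. With the fingertips, gently push the upright white inner flap down flat over the columns first; then swing the open blue lid over it and press it fully shut. Only push: do not pinch or lift the flap, the lid, the case or the columns, do not shove the case across the bench, and leave the cap, the beaker and the bottle alone.

Things in the scene. Friction and masses are not known exactly. Their poses are not given: they have to be found in the camera images.
- case: Grey open-topped case with black foam inside, 160 (x) x 188 (y) mm, walls 4 mm thick, rim 60 mm above the bench, loose on rubber feet (2 kg; slides if pushed sideways with over about 10 N). Origin: centre of its underside. Its x axis points from the near wall (flap hinge) to the far wall (lid hinge), y along both hinges, z up. It stands within 30 degrees of square to the robot.
- flap_hinge (a point): Middle of the flap's hinge axis, fixed in the case, at x = -70, y = 0, z = +46 mm of the case; the axis runs along the case's y.
- flap (a joint): Angle of the white flap: 0 = folded flat (stops there on rubber pads, level, 46 mm above the bench, just over the columns), pi/2 = upright. It starts roughly upright (1.35 to 1.65) and folds away from the near wall, towards +x of the case. The stiff hinge holds it at any angle (0.06 N m), so it must be pushed all the way down; 1 to 2 N suffices.
- flap_edge (a point): Middle of the flap's free edge, on the face that is its top when folded (the face towards the near wall when upright). The flap is a plate 105 mm long from the hinge, 168 mm wide along y and 5 mm thick, centred on the hinge axis.
- lid_hinge (a point): Middle of the lid's hinge axis, fixed in the case, at x = +78, y = 0, z = +62 mm of the case; the axis runs along the case's y.
- lid (a joint): Angle of the blue lid: 0 = shut (level on the rim, stops on a gasket), pi/2 = upright. It starts open, upright or leaning a little back (1.45 to 1.75; limit 1.8) and swings towards -x of the case. The stiff hinge holds it at any angle (0.32 N m), so it must be pushed on its outer face all the way down; 2 to 5 N near the free edge suffices.
- lid_edge (a point): Middle of the lid's free edge on its outer face (top when shut, far side when open). The lid is a plate 160 mm long from the hinge, plus a lip 10 mm long and 50 mm wide in the middle of the free edge; 190 mm wide along y, 8 mm thick; its outer face lies 7 mm out from the hinge axis (69 mm above the bench when shut).
- column_red: Loose steel column with red ends, 164 mm long (along the case's y), 16 mm thick, lying in the foam groove at case x = -25 mm, its underside 22 mm above the bench. Origin: centre of its underside.
- column_blue: The same with blue ends, in the foam groove at case x = +20 mm.
- cap: Bystander: loose orange screw cap, 53 mm across, 30 mm high. Origin: centre of its underside.
- beaker: Bystander: loose clear beaker, 55 mm across, 70 mm high. Origin: centre of its underside.
- bottle: Bystander: loose small amber bottle with a white cap, 46 mm across, 112 mm high. Origin: centre of its underside.
There are look-alikes about, which are no part of the job. What is shaped like the column_red but turquoise is not meant.

How it is judged (in metres and radians):
On the way, in this order (a step that is already met when the one before it is completed fails the run):
1. the flap is folded down flat while the lid still stands open (value of joint flap below 0.1 rad and value of joint lid above 1 rad), for 0.2 s.
2. the lid is shut over the folded flap (value of joint flap below 0.1 rad and value of joint lid below 0.05 rad), for 0.2 s.
At the end, for the whole second after the job is handed in: The flap is folded flat (within 0.10 rad) and the lid is shut over it (within 0.05 rad, about 8 mm at its edge), at rest; the case stands level on the bench with both columns lying in it (all of step 2 and z of each of column_red, column_blue in the frame of case below 0.03 m and angle between case's own z axis and vertical below 0.03 rad and linear speed of case below 0.01 m/s and velocity of joint lid between -0.05 and 0.05 rad/s); the robot touches nothing.
It fails at once if the lid is brought down while the flap is not folded (value of joint lid below 0.8 rad and value of joint flap above 0.3 rad).
It fails at once if the case is shoved more than 40 mm, lifted more than 15 mm or tipped (distance of case from where it was at the start of the episode above 0.04 m or height (world z) of case above 0.015 m or angle between case's own z axis and vertical above 0.15 rad).
It fails at once if a column is lifted or knocked out of its groove (z of any of column_red, column_blue in the frame of case above 0.037 m).
It fails at once if the flap or the lid is pinched or forced on its way (over 30 N between it and the fingers before it is nearly down) ((contact force between the fingers and flap above 30 N and value of joint flap above 0.25 rad) or (contact force between the fingers and lid above 30 N and value of joint lid above 0.25 rad)).
It fails at once if the cap, beaker or bottle is displaced more than 20 mm (distance of any of cap, beaker, bottle from where it was at the start of the episode above 0.02 m).
It also fails if it takes over 45 s, if anything falls off the work surface, if the arm or the gripper's body presses on something with over 40 N, if the wrist force passes 120 N, or if a joint passes its speed limit or range.

## Robot

A 6-joint arm with a two-finger parallel gripper is mounted at the origin on a cart in front of the work surface, level with it; the furniture and walls round the work are solid. World frame = base frame: x ahead of the robot, y to its left, z up, the work surface at z = 0. Lengths are in mm, angles in degrees, forces in N, time in s.
With the tool pointing down it reaches from about 300 to 750 mm from the base axis. Payload 8.5 kg.
Tool frame: the origin (TCP) lies on the centre line of the jaws, within the pads' length; the fingertips stand ahead of it and the grasp point (between the pads) is the TCP (tcp_to_tips is the z of the fingertips in the tool frame, in mm); z points along the fingers, x is the direction in which the jaws open and shut, and the axes are right-handed (so a half turn about z gives the same grasp; the last joint's range is limited). The gripper opens to 85 mm and grips with 20 to 120 N. Pads are 22 mm wide; open, the fingers measure 114 mm over their backs; the gripper's body (76 mm by 85 mm) begins 54 mm behind the grasp point. The pads swing forward as they close: fully open they stand 13 mm farther back than shut.
Start: joints at [51.778, 21.807, 74.336, -0, 83.858, -12.336], TCP at [240.111, 494.8, 250.322] pointing down, gripper open.
Joint ranges: [-178.18, 178.18], [-50.72, 133.34], [12.68, 142.11], [-81.47, 261.47], [9.98, 163.14], [-165.26, 165.26]. Speed limits (degrees/s): [136.94, 136.94, 180, 180, 180, 180].

## Interface

Orientations are given as a 3x3 rotation matrix whose columns are the frame's x, y, z axes.
In Python, from plant import * gives the robot as it stands.
- The arm moves only by the shell command python3 -m creep 'ROWS'. ROWS is JSON, one flat list of numbers, 7 for each row, row after row: the shift along the tool's x, y, z in mm, then the turn, a rotation vector about the tool's x, y, z in rad, then the opening, from -1 (shut) to 1 (fully open). A call has exactly 5 rows; each row shifts and turns the commanded pose from where the row before left it, along the tool's axes as they then stand; what a row does not reach is not made up. A row lasts 1/8 s, in which the tool goes at most 62.5 mm and 10.7 degrees, less where a joint would pass 70% of its speed; a pose out of reach is approached as far as the arm can. A call with a gripper value outside its range is refused whole. The fingers move at their own pace and stop on an object; the grip force is fixed at half the most. Time passes only in rows, so rows that do not move let the fingers close, or fill a call up. It gives the time, the measured TCP pose, the force and the opening at its end, in the units of the state.
- read_state(): the state, without advancing time (a new reading comes with each control period).
- read_camera(name): name is "side" or "top" or "wrist"; returns the picture (420x560x3 uint8, red, green, blue); there is no depth.
- camera_info(name): a dict with "fx", "fy", "cx", "cy" (pixels), "cam_to_world" (4x4, takes a point from camera to world coordinates). Camera axes: x right, y down, z forward; pixel columns grow to the right and rows downward; lengths in mm; the calibration is good to about 2 mm. A picture is of the moment at which its call begins: read the wrist's pose just before it. camera_info takes no time and is no camera call; for the wrist camera it gives the pose at the moment of the call.
- job_done(): hands the job in, once; it reports no verdict.
Trained networks look in the newest picture that a camera, given by its name, has taken for a name from the list of things; names that differ only in an ending like _2 or _b are one class to them, and where a whole thing is asked for, a point or a joint stands for the part that bears it (a point fixed in the world has none). Each returns a list of dicts, best first, with "p" (0 to 1); they miss things now and then, are a little off and sometimes report something else, mostly with a low value. They report only what shows in the picture. A call takes as long as a camera call. They do not tell look-alikes from the thing itself.
- boxes_of(thing, camera): "pixel" ([row, column] in pixels, amid what is visible of it).
- place_of(thing, camera): "pixel" ([row, column] in pixels: a listed point, or the origin of a listed thing).
The state is a dict: "time": time; "joints": joint angles; "qd": joint speeds; "joint_torque": joint torques, N m; "tcp_pos": TCP position; "tool_rot": TCP orientation; "ft_force": force on the tool from outside, world axes, zero at the start; "ft_torque": the same for the moment, N m; "opening": opening from 0.0 (shut) to 1.0 (fully open).
Only numpy, scipy, OpenCV 4.12 (cv2) and the standard library are available. Lean on these libraries where they do the work, as an engineer would, in place of code of your own. Each camera call takes 0.05 s, during which the arm holds its last target.

## Working session

There is one attempt and no reset: what is moved stays moved. The work goes in short steps, Python scripts to look and compute and a shell command to move; the robot and the scene stay as the last step left them, time stands still between calls to the robot, and variables do not carry over. Pictures are saved under pics/ and viewed, and the job is handed in when it is done.

```bash
ls; mkdir -p pics; python3 - <<'E'
from plant import *
import cv2
s=read_state(); print({k:s[k] for k in s})
for n in ("side","top"):
    im=read_camera(n); cv2.imwrite(f"pics/{n}0.png",im[:,:,::-1])
    ci=camera_info(n); print(n,ci)
    for t in ["case","flap_hinge","flap_edge","lid_hinge","lid_edge","column_red","column_blue","cap","beaker","bottle"]:
        r=place_of(t,n); print(t,[(list(map(int,d["pixel"])),round(d["p"],2)) for d in r[:3]])
print(read_state()["time"])
E
```

```text
pics
{'time': 0.0, 'joints': array([ 5.17780718e+01,  2.18410660e+01,  7.43863750e+01,  1.94130259e-03,
        8.38585865e+01, -1.23357833e+01]), 'qd': array([ 0.02654545,  0.08337887,  0.00107427, -0.03378724,  0.00708452,
        0.02839616]), 'joint_torque': array([ 2.05800541e-03, -4.48448753e+01, -2.31285059e+01, -8.98185863e-05,
        4.72225467e-03,  6.05884316e-05]), 'tcp_pos': array([239.9412136 , 494.59541302, 249.70150962]), 'tool_rot': array([[ 4.36586833e-01,  8.99661617e-01, -9.55434455e-04],
       [ 8.99660940e-01, -4.36587735e-01, -1.15873661e-03],
       [-1.45960182e-03, -3.53677913e-04, -9.99998872e-01]]), 'ft_force': array([-0.57855184,  0.43682352,  0.60544727]), 'ft_torque': array([ 0.0324322 , -0.00144602, -0.01867103]), 'opening': 0.9988639035109906}
side {'fx': 540.6247639853702, 'fy': 540.6247639853702, 'cx': 266.48727332053784, 'cy': 208.30910149136307, 'cam_to_world': array([[-7.46489160e-01, -3.32780440e-01,  5.76204056e-01,
        -3.87279994e+02],
       [-6.65166748e-01,  3.96014082e-01, -6.33029260e-01,
         1.04400551e+03],
       [-1.752516
[... 613 characters left out ...]
e-02, -9.88227476e-01,  1.50267579e-01,
         4.02644587e+02],
       [-9.99584337e-01,  2.87531722e-02, -2.09963173e-03,
         2.76584436e+01],
       [-2.24575581e-03, -1.50265466e-01, -9.88643134e-01,
         1.11044208e+03],
       [ 0.00000000e+00,  0.00000000e+00,  0.00000000e+00,
         1.00000000e+00]])}
case [([217, 301], 0.61), ([243, 300], 0.57)]
flap_hinge [([239, 303], 0.59), ([235, 305], 0.44)]
flap_edge [([235, 307], 0.97)]
lid_hinge [([188, 302], 0.63)]
lid_edge [([165, 311], 0.94)]
column_red [([216, 222], 0.81), ([226, 300], 0.7)]
column_blue [([212, 304], 0.68)]
cap [([185, 157], 0.61)]
beaker [([242, 405], 0.7)]
bottle [([234, 162], 0.65), ([188, 304], 0.39)]
1.1
```

View pics/side0.png

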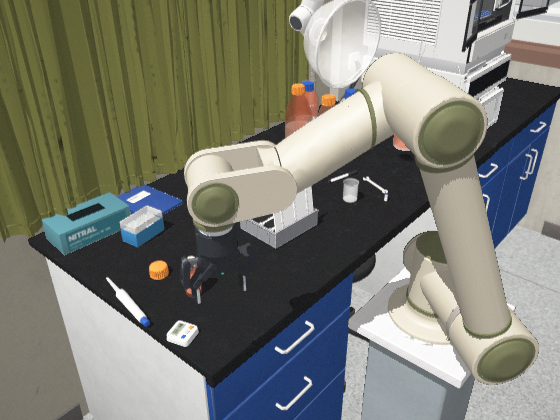

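View pics/top0.png

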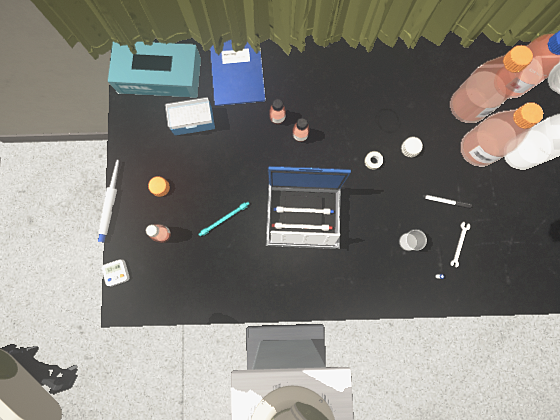

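```bash
python3 - <<'E'
import cv2
im=cv2.imread("pics/top0.png")
c=im[155:260,250:360]; cv2.imwrite("pics/top0c.png",cv2.resize(c,None,fx=5.5,fy=5.5,interpolation=cv2.INTER_CUBIC))
E
```

```text
(no output)
```

View pics/top0c.png

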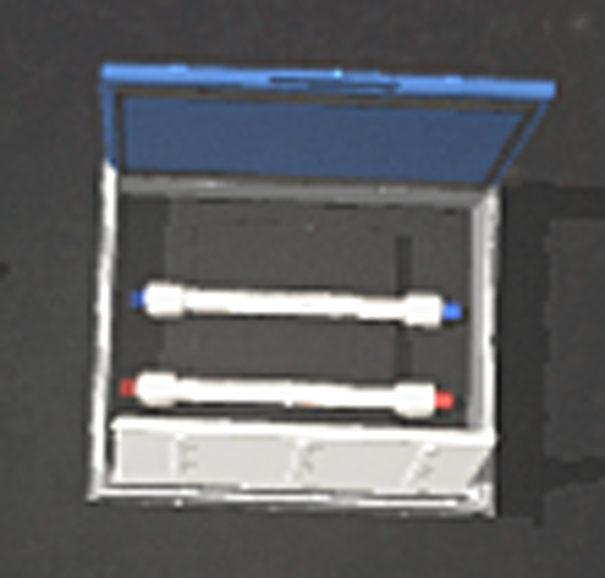

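```bash
cat > h.py <<'E'
import numpy as np, cv2
from scipy.optimize import least_squares
def proj(ci,P):
    T=np.linalg.inv(np.array(ci["cam_to_world"])); P=np.atleast_2d(P)
    c=P@T[:3,:3].T+T[:3,3]
    return np.c_[ci["fy"]*c[:,1]/c[:,2]+ci["cy"], ci["fx"]*c[:,0]/c[:,2]+ci["cx"]]  # row,col
def cw(p,P):
    c,s=np.cos(p[2]),np.sin(p[2]); P=np.atleast_2d(P)
    return np.c_[p[0]+c*P[:,0]-s*P[:,1], p[1]+s*P[:,0]+c*P[:,1], P[:,2]]
def lid(th,r,n,y): return [78-np.cos(th)*r+np.sin(th)*n, y, 62+np.sin(th)*r+np.cos(th)*n]
def flap(th,r,n,y): return [-70+np.cos(th)*r-np.sin(th)*n, y, 46+np.sin(th)*r+np.cos(th)*n]
E
python3 - <<'E'
from plant import *
from h import *
ci=camera_info("top")
px=lambda x,y:[155+y/5.5-.4,250+x/5.5-.4]
obs=np.array([px(92,497),px(494,514),px(103,160),px(499,188),px(103,67),px(555,87),px(112,420),px(495,437),px(103+0,82),px(550,99)])
def model(p):
    P=[[-80,94,60],[-80,-94,60],[80,94,60],[80,-94,60]]
    P+=[lid(p[3],160,7,95),lid(p[3],160,7,-95),flap(p[4],105,-2.5,84),flap(p[4],105,-2.5,-84),lid(p[3],160,-1,95),lid(p[3],160,-1,-95)]
    return proj(ci,cw(p,P))
f=lambda p:(model(p)-obs).ravel()
r=least_squares(f,[400,-40,0,1.6,1.5],loss="soft_l1",x_scale=[10,10,.1,.1,.1])
print(r.x,np.degrees(r.x[2])); print((model(r.x)-obs).round(1))
cp=cw(r.x,[[-25,0,38],[20,0,38]]);print(proj(ci,cp))
# side view check
cs=camera_info("side"); im=cv2.imread("pics/side0.png")
im=cv2.resize(im[150:270,220:360],None,fx=5,fy=5,interpolation=cv2.INTER_CUBIC)
p=r.x
def L(pts,col):
    q=(proj(cs,cw(p,pts))-[150,220])*5
    cv2.polylines(im,[q[:,::-1].astype(int)],True,col,1)
L([[-80,94,60],[-80,-94,60],[80,-94,60],[80,94,60]],(0,255,0))
L([lid(p[3],0,7,95),lid(p[3],160,7,95),lid(p[3],160,7,-95),lid(p[3],0,7,-95)],(255,0,0))
L([flap(p[4],0,2.5,84),flap(p[4],105,2.5,84),flap(p[4],105,2.5,-84),flap(p[4],0,2.5,-84)],(0,0,255))
cv2.imwrite("pics/side0o.png",im)
E
```

```text
[ 5.52512980e+02 -4.60642643e+01 -7.46982421e-02  1.58760823e+00
  1.43003088e+00] -4.279894009026738
[[-0.3  0.2]
 [-0.1 -1.3]
 [ 1.5  1.1]
 [-0.5 -0.9]
 [-0.5 -0.5]
 [-0.4  0.4]
 [-0.   0.2]
 [ 0.   0.2]
 [ 0.2 -0.7]
 [ 0.8  1.2]]
[[226.51993167 302.49673343]
 [210.07133112 303.09524431]]
```

View pics/side0o.png

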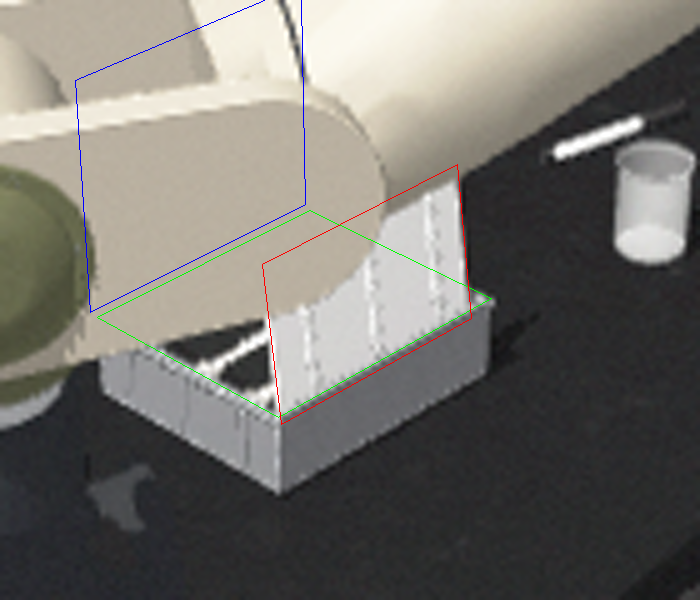

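```bash
python3 - <<'E'
import plant
print([n for n in dir(plant) if not n.startswith('__')], getattr(plant,'tcp_to_tips',None))
E
python3 -m creep '[0,0,0,0,0,-0.126,-1, 0,0,0,0,0,-0.126,-1, 0,0,0,0,0,-0.126,-1, 0,0,0,0,0,0,-1, 0,0,0,0,0,0,-1]'
```

```text
['IKError', 'boxes_of', 'camera_info', 'job_done', 'place_of', 'read_camera', 'read_state', 'tcp_to_tips'] 19.0
time: 1.72
tcp_pos: [240.1, 494.8, 250.3]
tool_rot: [[0.076, 0.997, -0.0], [0.997, -0.076, -0.0], [-0.0, -0.0, -1.0]]
ft_force: [-0.0, 0.9, 0.3]
opening: 0.002
```

```bash
cat >> h.py <<'E'
P0=np.array([552.5,-46.1,-0.0747,1.588,1.430])
def tipcase(s,p=P0):
    R=np.array(s["tool_rot"]); t=np.array(s["tcp_pos"])+19*R[:,2]
    c,si=np.cos(p[2]),np.sin(p[2]); d=t[:2]-p[:2]
    return np.array([c*d[0]+si*d[1],-si*d[0]+c*d[1],t[2]])
E
python3 - <<'E'
from plant import *
from h import *
s=read_state(); t=tipcase(s); print(t)
print("tool delta (x=case y,y=case x,z=down)", np.array([0-t[1],-105-t[0],0]))
for r in (75,):
  h=11
  for th in np.linspace(1.43,0,15):
    C=flap(th,r,2.5,0); print(round(th,2),round(C[0]-h,1),round(C[2],1))
E
```

```text
[-351.88554084  516.06943403  231.30800688]
tool delta (x=case y,y=case x,z=down) [-516.06943403  246.88554084    0.        ]
1.43 -73.0 120.6
1.33 -65.4 119.4
1.23 -58.0 117.4
1.12 -50.8 114.7
1.02 -44.0 111.3
0.92 -37.5 107.2
0.82 -31.5 102.4
0.72 -26.0 97.1
0.61 -21.1 91.2
0.51 -16.8 84.8
0.41 -13.2 78.1
0.31 -10.2 71.0
0.2 -8.1 63.7
0.1 -6.6 56.1
0.0 -6.0 48.5
```

```bash
python3 -m creep '[-51.6,24.7,0,0,0,0,-1, -51.6,24.7,0,0,0,0,-1, -51.6,24.7,0,0,0,0,-1, -51.6,24.7,0,0,0,0,-1, -51.6,24.7,0,0,0,0,-1]'; python3 -m creep '[-51.6,24.7,0,0,0,0,-1, -51.6,24.7,0,0,0,0,-1, -51.6,24.7,0,0,0,0,-1, -51.6,24.7,0,0,0,0,-1, -51.6,24.7,0,0,0,0,-1]'; python3 -m creep '[0,0,22,0,0,0,-1, 0,0,22,0,0,0,-1, 0,0,22,0,0,0,-1, 0,0,22,0,0,0,-1, 0,0,20,0,0,0,-1]'
python3 - <<'E'
from plant import *
from h import *
s=read_state(); print(tipcase(s))
for n in ("side","top","wrist"):
    im=read_camera(n)[:,:,::-1]; cv2.imwrite(f"pics/{n}1.png",im)
E
python3 - <<'E'
import cv2,numpy as np
a=cv2.imread("pics/side1.png")[130:280,210:390];b=cv2.imread("pics/top1.png")[150:300,240:370]
cv2.imwrite("pics/c1.png",np.hstack([cv2.resize(a,(430,358)),cv2.resize(b,(310,358))]))
E
```

```text
time: 2.35
tcp_pos: [344.6, 226.7, 250.6]
tool_rot: [[0.075, 0.997, 0.001], [0.997, -0.075, 0.0], [0.0, 0.001, -1.0]]
ft_force: [0.2, 0.0, -0.4]
opening: -0.002
time: 2.98
tcp_pos: [448.8, -40.0, 250.5]
tool_rot: [[0.076, 0.997, 0.001], [0.997, -0.076, -0.0], [-0.0, 0.001, -1.0]]
ft_force: [0.8, 0.3, 0.4]
opening: -0.0
time: 3.6
tcp_pos: [448.4, -38.0, 141.7]
tool_rot: [[0.076, 0.997, 0.0], [0.997, -0.076, -0.0], [-0.0, 0.0, -1.0]]
ft_force: [0.7, 0.4, -0.6]
opening: 0.001
[-104.40505267    0.2771683   122.70598797]
```

View pics/c1.png

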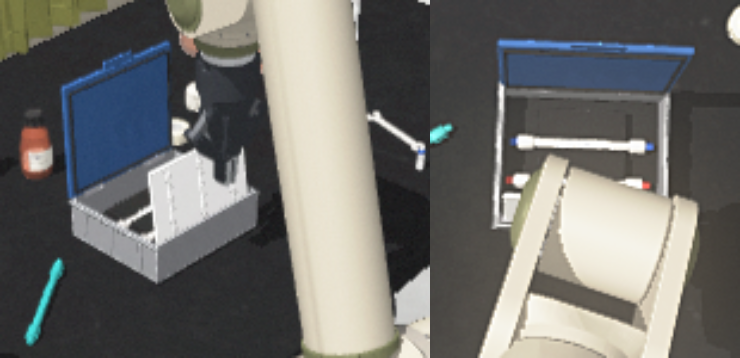

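View pics/wrist1.png

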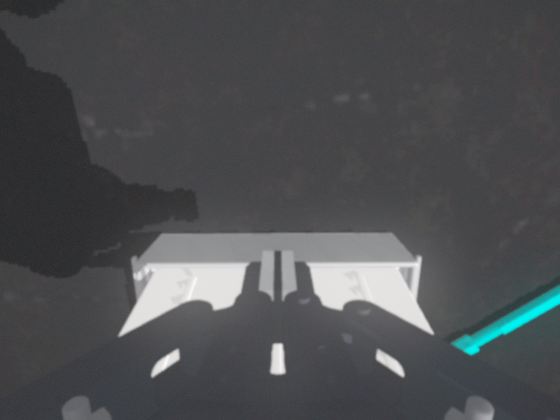

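```bash
python3 -m creep '[0,10,0,0,0,0,-1, 0,8,0,0,0,0,-1, 0,6,1,0,0,0,-1, 0,6,1,0,0,0,-1, 0,6,1,0,0,0,-1]'
python3 -m creep '[0,7,2,0,0,0,-1, 0,7,2,0,0,0,-1, 0,7,3,0,0,0,-1, 0,7,3,0,0,0,-1, 0,6,4,0,0,0,-1]'
```

```text
time: 4.38
tcp_pos: [484.6, -40.7, 139.2]
tool_rot: [[0.074, 0.997, -0.0], [0.997, -0.074, 0.0], [0.0, -0.0, -1.0]]
ft_force: [-0.6, -0.7, 0.3]
opening: 0.001
time: 5.0
tcp_pos: [518.7, -43.2, 125.1]
tool_rot: [[0.074, 0.997, 0.0], [0.997, -0.074, -0.0], [0.0, 0.0, -1.0]]
ft_force: [-1.1, 0.8, 1.3]
opening: -0.001
```

```bash
python3 -m creep '[0,4,4,0,0,0,-1, 0,5,5,0,0,0,-1, 0,5,6,0,0,0,-1, 0,4,6,0,0,0,-1, 0,4,7,0,0,0,-1]'
python3 - <<'E'
from plant import *
from h import *
s=read_state(); print(tipcase(s),s["ft_force"])
im=read_camera("side")[:,:,::-1]; cv2.imwrite("pics/s2.png",cv2.resize(im[130:280,210:390],(720,600)))
E
```

```text
time: 5.62
tcp_pos: [540.4, -44.8, 96.9]
tool_rot: [[0.074, 0.997, 0.0], [0.997, -0.074, -0.0], [-0.0, 0.0, -1.0]]
ft_force: [0.1, 0.8, -0.7]
opening: 0.002
[-12.13141191   0.37419742  77.87092563] [ 0.12981601  0.8412594  -0.65729593]
```

View pics/s2.png

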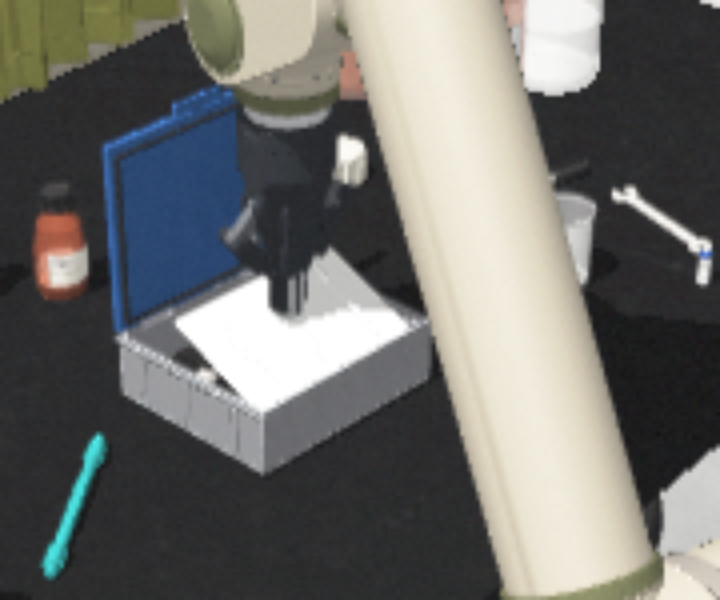

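```bash
python3 -m creep '[0,3,6,0,0,0,-1, 0,2,6,0,0,0,-1, 0,2,6,0,0,0,-1, 0,0,5,0,0,0,-1, 0,0,4,0,0,0,-1]'; python3 -m creep '[0,0,2,0,0,0,-1, 0,0,1,0,0,0,-1, 0,0,0,0,0,0,-1, 0,0,0,0,0,0,-1, 0,0,0,0,0,0,-1]'
```

```text
time: 6.3
tcp_pos: [547.2, -45.3, 70.0]
tool_rot: [[0.074, 0.997, 0.0], [0.997, -0.074, 0.0], [0.0, 0.0, -1.0]]
ft_force: [-0.2, -0.6, 0.4]
opening: 0.002
time: 6.92
tcp_pos: [547.1, -45.3, 67.5]
tool_rot: [[0.074, 0.997, 0.0], [0.997, -0.074, -0.0], [-0.0, 0.0, -1.0]]
ft_force: [-0.7, 0.4, 4.7]
opening: -0.001
```

```bash
python3 -m creep '[0,0,1,0,0,0,-1, 0,0,0.5,0,0,0,-1, 0,0,0,0,0,0,-1, 0,0,0,0,0,0,-1, 0,0,0,0,0,0,-1]';  python3 - <<'E'
from plant import *
from h import *
s=read_state(); print(tipcase(s),s["ft_force"])
im=read_camera("side")[:,:,::-1]; cv2.imwrite("pics/s3.png",cv2.resize(im[130:280,210:390],(720,600)))
E
```

```text
time: 7.55
tcp_pos: [547.1, -45.3, 67.3]
tool_rot: [[0.074, 0.997, 0.001], [0.997, -0.074, -0.0], [-0.0, 0.001, -1.0]]
ft_force: [-6.7, 1.2, 17.2]
opening: 0.003
[-5.41019157  0.38152883 48.28061492] [-6.68454089  1.16592928 17.15461162]
```

View pics/s3.png

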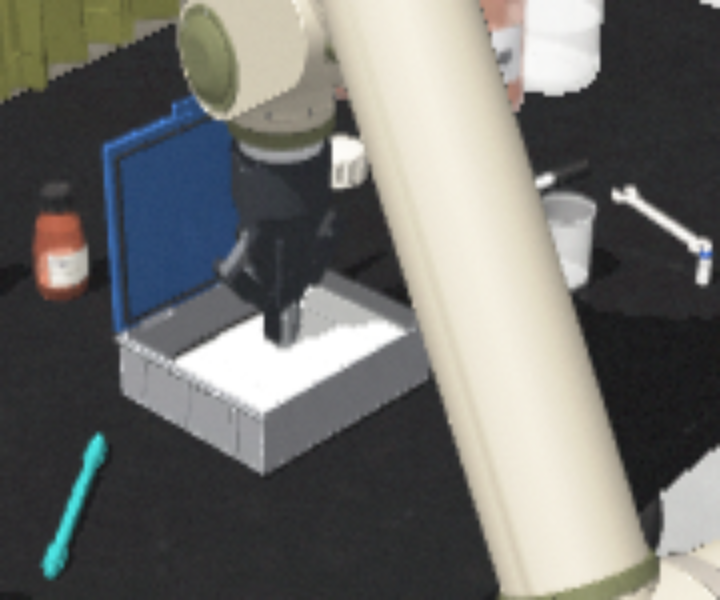

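```bash
python3 -m creep '[0,0,-20,0,0,0,-1, 0,0,-50,0,0,0,-1, 0,0,-50,0,0,0,-1, 0,0,-50,0,0,0,-1, 0,0,-50,0,0,0,-1]';  python3 - <<'E'
from plant import *
from h import *
s=read_state(); print(tipcase(s),s["ft_force"],s["joints"])
c=camera_info("wrist")["cam_to_world"]; R=s["tool_rot"]; print(R.T@(c[:3,3]-s["tcp_pos"]), R.T@c[:3,:3])
for n in ("side","top"):
    im=read_camera(n)[:,:,::-1]; cv2.imwrite(f"pics/{n}4.png",im)
a=cv2.imread("pics/side4.png")[130:280,210:390];b=cv2.imread("pics/top4.png")[150:300,240:370]
cv2.imwrite("pics/c4.png",np.hstack([cv2.resize(a,(430,358)),cv2.resize(b,(310,358))]))
E
```

```text
time: 8.22
tcp_pos: [546.9, -45.2, 287.3]
tool_rot: [[0.074, 0.997, 0.0], [0.997, -0.074, -0.0], [-0.0, 0.0, -1.0]]
ft_force: [0.1, -0.9, -0.4]
opening: -0.006
[ -5.59952337   0.45208122 268.33991011] [ 0.0544672  -0.91118839 -0.41649702] [-1.70904048e+01  2.03437493e+01  7.04513165e+01  8.42272063e-04
  8.91983435e+01 -1.02864842e+02]
[   0.40936118  -72.58137835 -124.35630809] [[ 9.99999918e-01  3.83039345e-04  1.31134193e-04]
 [-4.04557665e-04  9.57984359e-01  2.86820159e-01]
 [-1.57610997e-05 -2.86820189e-01  9.57984436e-01]]
```

View pics/c4.png

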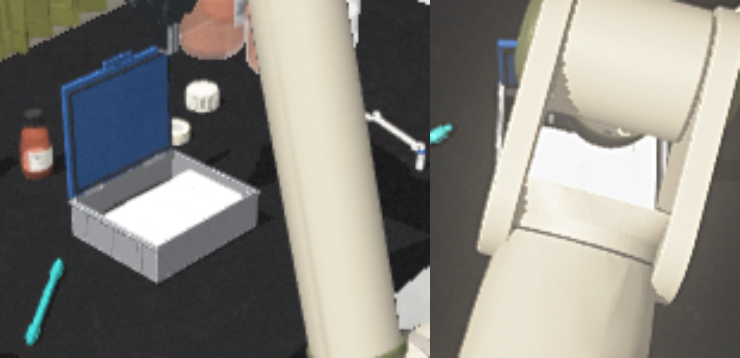

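```bash
python3 - <<'E'
from plant import *
from h import *
r=135;h=11
for th in np.linspace(1.588,0,19):
    C=lid(th,r,7,0); print(round(th,2),round(C[0]+h,1),round(C[2],1))
ci=camera_info("top");T=ci["cam_to_world"]
for px in ([130,301],[112,277],[160,373]):
    d=T[:3,:3]@[(px[1]-ci["cx"])/ci["fx"],(px[0]-ci["cy"])/ci["fy"],1]
    for z in (0,100): print(px,z,(T[:3,3]+d*(z-T[2,3])/d[2]).round())
E
python3 -m creep '[0,28,0,0,0,0,-1, 0,28,0,0,0,0,-1, 0,28,0,0,0,0,-1, 0,28,0,0,0,0,-1, 0,22,0,0,0,0,-1]'
```

```text
1.59 98.3 196.9
1.5 86.4 197.2
1.41 74.5 196.4
1.32 62.7 194.6
1.24 51.1 191.8
1.15 39.9 187.9
1.06 28.9 183.1
0.97 18.5 177.3
0.88 8.6 170.7
0.79 -0.6 163.2
0.71 -9.2 154.9
0.62 -17.0 145.9
0.53 -24.0 136.2
0.44 -30.1 126.0
0.35 -35.3 115.2
0.26 -39.5 104.1
0.18 -42.7 92.6
0.09 -44.9 80.9
0.0 -46.0 69.0
[130, 301] 0 [814. -53.   0.]
[130, 301] 100 [777. -46. 100.]
[112, 277] 0 [871.  15.   0.]
[112, 277] 100 [828.  16. 100.]
[160, 373] 0 [ 718. -256.    0.]
[160, 373] 100 [ 689. -230.  100.]
time: 8.95
tcp_pos: [681.7, -55.3, 284.4]
tool_rot: [[0.074, 0.997, -0.001], [0.997, -0.074, 0.0], [0.0, -0.001, -1.0]]
ft_force: [0.7, 0.6, 0.1]
opening: -0.002
```

```bash
python3 -m creep '[0,0,18,0,0,0,-1, 0,0,18,0,0,0,-1, 0,0,18,0,0,0,-1, 0,0,14,0,0,0,-1, 0,0,0,0,0,0,-1]';python3 - <<'E'
from plant import *
from h import *
s=read_state(); print(tipcase(s),s["ft_force"],s["joints"])
for n in ("side","top"):
    im=read_camera(n)[:,:,::-1]; cv2.imwrite(f"pics/{n}5.png",im)
a=cv2.imread("pics/side5.png")[130:280,210:390];b=cv2.imread("pics/top5.png")[120:270,240:370]
cv2.imwrite("pics/c5.png",np.hstack([cv2.resize(a,(430,358)),cv2.resize(b,(310,358))]))
E
```

```text
time: 9.57
tcp_pos: [680.5, -55.1, 216.4]
tool_rot: [[0.074, 0.997, -0.002], [0.997, -0.074, 0.001], [0.0, -0.002, -1.0]]
ft_force: [0.5, -0.1, 0.5]
opening: 0.003
[128.22739425   0.53767435 197.36539774] [ 0.49643607 -0.06598415  0.51452644] [-1.45439131e+01  3.69362205e+01  5.33158125e+01 -2.03055003e-04
  8.98923650e+01 -1.00311322e+02]
```

View pics/c5.png

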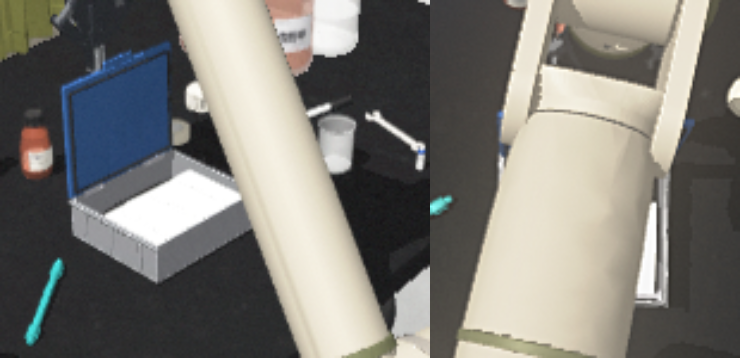

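```bash
python3 -m creep '[0,-10,0,0,0,0,-1, 0,-10,0,0,0,0,-1, 0,-7,0,0,0,0,-1, 0,-7,0,0,0,0,-1, 0,-7,0,0,0,0,-1]'; python3 -m creep '[0,-8,0,0,0,0,-1, 0,-8,0,0,0,0,-1, 0,-8,1,0,0,0,-1, 0,-8,2,0,0,0,-1, 0,-8,2,0,0,0,-1]'
```

```text
time: 10.3
tcp_pos: [639.7, -52.2, 218.3]
tool_rot: [[0.074, 0.997, 0.002], [0.997, -0.074, -0.0], [-0.0, 0.002, -1.0]]
ft_force: [2.6, -0.3, 2.2]
opening: -0.0
time: 10.92
tcp_pos: [599.4, -49.2, 212.6]
tool_rot: [[0.074, 0.997, -0.0], [0.997, -0.074, 0.0], [0.0, -0.0, -1.0]]
ft_force: [1.8, 0.1, -0.6]
opening: -0.002
```

```bash
python3 -m creep '[0,-8,5,0,0,0,-1, 0,-8,5,0,0,0,-1, 0,-8,5,0,0,0,-1, 0,-8,5,0,0,0,-1, 0,-8,6,0,0,0,-1]'; python3 -m creep '[0,-7,6,0,0,0,-1, 0,-7,7,0,0,0,-1, 0,-6,7,0,0,0,-1, 0,-5,7,0,0,0,-1, 0,-5,7,0,0,0,-1]'
python3 - <<'E'
from plant import *
from h import *
s=read_state(); print(tipcase(s),s["ft_force"])
im=read_camera("side")[:,:,::-1]; cv2.imwrite("pics/s6.png",cv2.resize(im[130:280,210:390],(720,600)))
E
```

```text
time: 11.55
tcp_pos: [559.5, -46.2, 186.5]
tool_rot: [[0.074, 0.997, -0.0], [0.997, -0.074, -0.0], [-0.0, -0.0, -1.0]]
ft_force: [0.3, -0.4, 1.7]
opening: -0.005
time: 12.18
tcp_pos: [529.9, -44.0, 152.3]
tool_rot: [[0.074, 0.997, -0.0], [0.997, -0.074, 0.0], [0.0, -0.0, -1.0]]
ft_force: [1.2, 0.6, 0.4]
opening: -0.003
[-22.74460344   0.39351408 133.2675446 ] [1.19448095 0.64363971 0.3703117 ]
```

View pics/s6.png

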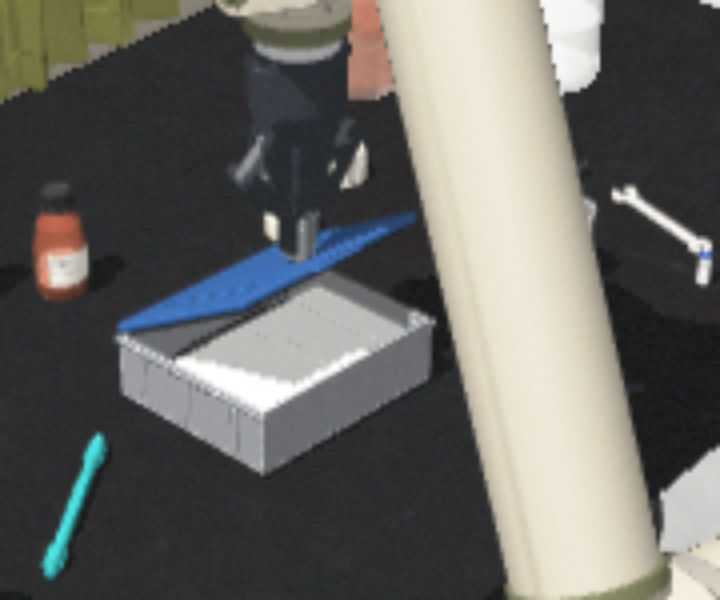

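```bash
python3 -m creep '[0,-5,7,0,0,0,-1, 0,-5,8,0,0,0,-1, 0,-3,8,0,0,0,-1, 0,-3,8,0,0,0,-1, 0,-2,8,0,0,0,-1]'; python3 -m creep '[0,-2,7,0,0,0,-1, 0,-1,6,0,0,0,-1, 0,0,5,0,0,0,-1, 0,0,4,0,0,0,-1, 0,0,2,0,0,0,-1]';  python3 -m creep '[0,0,1,0,0,0,-1, 0,0,1,0,0,0,-1, 0,0,0,0,0,0,-1, 0,0,0,0,0,0,-1, 0,0,0,0,0,0,-1]'
```

```text
time: 12.85
tcp_pos: [511.9, -42.7, 113.2]
tool_rot: [[0.074, 0.997, -0.001], [0.997, -0.074, 0.0], [0.0, -0.001, -1.0]]
ft_force: [-1.1, -0.8, 0.5]
opening: -0.004
time: 13.48
tcp_pos: [509.1, -42.5, 89.6]
tool_rot: [[0.074, 0.997, -0.0], [0.997, -0.074, 0.0], [0.0, -0.0, -1.0]]
ft_force: [-1.1, 0.6, 1.4]
opening: -0.001
time: 14.1
tcp_pos: [509.3, -42.5, 88.0]
tool_rot: [[0.074, 0.997, 0.0], [0.997, -0.074, -0.0], [-0.0, 0.0, -1.0]]
ft_force: [-1.6, 1.3, 4.2]
opening: 0.001
```

Tip at z = 69.0, touching the gasket height; press a little more.

```bash
python3 -m creep '[0,0,1,0,0,0,-1, 0,0,1,0,0,0,-1, 0,0,0.5,0,0,0,-1, 0,0,0,0,0,0,-1, 0,0,0,0,0,0,-1]'
```

```text
time: 14.72
tcp_pos: [509.3, -42.5, 87.7]
tool_rot: [[0.073, 0.997, 0.002], [0.997, -0.073, -0.001], [-0.001, 0.002, -1.0]]
ft_force: [-9.9, 1.3, 29.4]
opening: -0.001
```

```bash
python3 -m creep '[0,0,-10,0,0,0,-1, 0,0,-40,0,0,0,-1, 0,0,-50,0,0,0,-1, 0,0,-50,0,0,0,-1, 0,0,-20,0,0,0,-1]'; python3 -m creep '[50,-24,0,0,0,0,-1, 50,-24,0,0,0,0,-1, 50,-24,0,0,0,0,-1, 50,-24,0,0,0,0,-1, 50,-24,0,0,0,0,-1]'; python3 -m creep '[50,-24,0,0,0,0,-1, 50,-24,0,0,0,0,-1, 40,-20,0,0,0,0,-1, 0,0,0,0,0,0,-1, 0,0,0,0,0,0,-1]'
python3 - <<'E'
from plant import *
from h import *
s=read_state(); print(s["time"],s["tcp_pos"],s["ft_force"])
p=P0
ims=[]
for n,(r0,r1,c0,c1) in (("side",(150,260,220,350)),("top",(150,260,250,360))):
    im=read_camera(n)[:,:,::-1].copy(); cv2.imwrite(f"pics/{n}7.png",im); ci=camera_info(n)
    im=im[r0:r1,c0:c1]; k=350/im.shape[1]; im=cv2.resize(im,None,fx=k,fy=k,interpolation=cv2.INTER_CUBIC)
    raw=im.copy()
    for pts,col in (([lid(0,0,7,95),lid(0,160,7,95),lid(0,160,7,-95),lid(0,0,7,-95)],(0,0,255)),([[-80,94,0],[-80,-94,0],[80,-94,0],[80,94,0]],(0,255,0))):
        q=(proj(ci,cw(p,pts))-[r0,c0])*k
        cv2.polylines(im,[q[:,::-1].astype(int)],True,col,1)
    ims.append(cv2.resize(np.vstack([raw,im]),(395,600)))
cv2.imwrite("pics/c7.png",np.hstack(ims))
E
```

```text
time: 15.35
tcp_pos: [509.9, -42.7, 258.1]
tool_rot: [[0.074, 0.997, 0.004], [0.997, -0.074, -0.001], [-0.001, 0.005, -1.0]]
ft_force: [0.9, 0.2, -0.7]
opening: -0.002
time: 15.98
tcp_pos: [407.2, 217.2, 255.3]
tool_rot: [[0.074, 0.997, 0.0], [0.997, -0.074, 0.0], [0.0, 0.0, -1.0]]
ft_force: [0.8, 0.1, -0.8]
opening: -0.001
time: 16.6
tcp_pos: [350.7, 360.0, 255.1]
tool_rot: [[0.074, 0.997, -0.0], [0.997, -0.074, -0.0], [-0.0, -0.0, -1.0]]
ft_force: [0.5, -0.6, -0.0]
opening: 0.001
16.6 [350.65972731 360.01309468 255.10335135] [ 0.46065804 -0.62095589 -0.00401829]
```

View pics/c7.png

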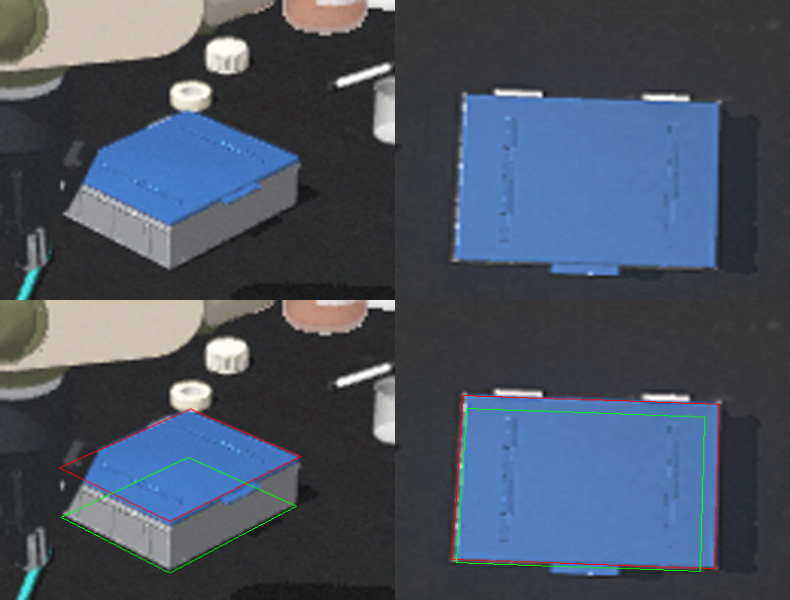

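View pics/top7.png

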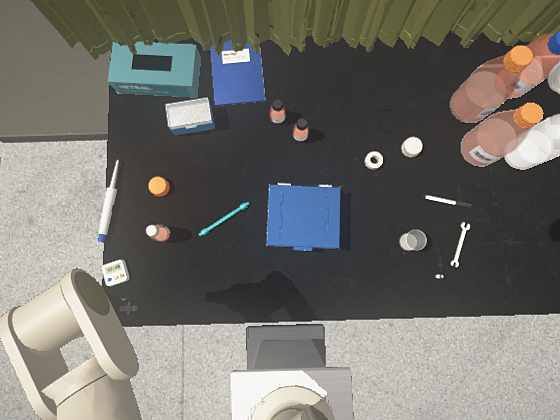

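```bash
python3 - <<'E'
from plant import *
s=read_state(); print(s["time"],s["qd"].round(2)); print(job_done())
E
```

```text
16.7 [-0.39 -0.02 -0.01  0.02 -0.04  0.12]
the job is handed in; nothing more can be done
None
```

I folded the flap flat over the columns, then shut the lid over it, and handed the job in at 16.7 s. I only pushed, with closed fingertips, and `job_done()` gives no verdict.

- **Flap:** it came to rest with the fingertips at 48.3 mm, against 48.5 mm for flat. The lid still stood open in the picture. The last press read about 17 N.
- **Lid:** I swung it from behind, and the readings between moves stayed under 4 N. It stopped with the fingertips at 68.7 mm, against 69 mm for shut. The last press read about 29 N.
- **Final pictures:** after I drew the arm clear, the shut-lid and case outlines from my first measurement matched both views to within about a pixel or two, so the case had not visibly moved. In the side view, the gripper or the arm hides the left corner of the lid, so I checked that corner only from above.
- **Bystanders:** the cap, beaker and bottle appear at the same pixels as at the start.
- **Not checked directly:** the columns can't be seen under the closed lid. They lay in their grooves before the flap was folded, and it came down to its flat height over them.

No check failed or disagreed.

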